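Gyro board rate check on the hand-driven rate table

ROBOT

A 6-joint arm with a two-finger parallel gripper is mounted at the origin on the work surface. World frame = base frame: x ahead of the robot, y to its left, z up, the work surface at z = 0. Lengths are in m, angles in rad, forces in N, time in s.
With the tool pointing down it reaches from about 0.25 to 0.725 m from the base axis. Payload 9.7 kg.
Tool frame: the origin (TCP) lies midway between the tips of the shut fingers; the grasp point (between the pads) lies 19 mm behind it (manip.tcp_to_grasp is the distance from the TCP to the grasp point, in m); z points along the fingers, y is the line along which they close (so a half turn about z gives the same grasp; the last joint's range is limited). The gripper opens to 85 mm and grips with 20 to 120 N. Pads are 22 mm wide; open, the fingers measure 114 mm over their backs; the gripper's body (76 mm by 85 mm) begins 54 mm behind the grasp point. The pads swing forward as they close: fully open they stand 13 mm farther back than shut.
Start: joints at [1.163, 0.087, 0.176, 1.66, 0, 1.571], TCP at [0.218, 0.505, 0.231] pointing down, gripper open.
Joint ranges: [-3.13, 3.13], [-0.85, 1.81], [-1.15, 1.24], [-2.2, 2.28], [-1.44, 1.52], [-3.14, 3.14]. Speed limits (rad/s): [2.22, 2.22, 2.57, 3.14, 3.14, 3.14].

INTERFACE

Orientations are given as a unit quaternion [x, y, z, w].
In Python, from bench import get_obs, imaging, manip, look_for, cut_out, place_of gives the robot as it stands.
- The arm moves only by the shell command python3 -m crank 'ROWS' [FORCE]. ROWS is JSON, a list that holds one entry, the list of rows, each a list of 5 numbers: the shift along the tool's x, y, z in cm, then the turn about the tool's z in rad, then the opening, from 0 (shut) to 1 (fully open). A call has 1 to 10 rows; each row is the pose to reach, as a shift and turn from the pose commanded when the call began, along the tool's axes at that moment; what a row does not reach only later rows make up. A row lasts 1/12 s, in which the tool goes at most 41.7 mm and 7.16 degrees, less where a joint would pass 70% of its speed; a pose out of reach is approached as far as the arm can. A call with a gripper value outside its range is refused whole. The fingers move at their own pace and stop on an object; FORCE is the grip in N (left out, the last holds). Time passes only in rows, so rows that repeat a pose let the fingers close. It gives the time, the measured TCP pose, the force, the opening and the grip force at its end, in the units of the state.
- get_obs(): the state, without advancing time (a new reading comes with each control period).
- imaging.get_image(name): name is "scene" or "top" or "wrist"; returns a dict with "image" (480x640x3 uint8, blue, green, red), "range_z" (480x640 float32, m along the optical axis (not along the pixel's ray), 0 where there is no reading), "vertical_fov" (degrees; the focal length in pixels is half the picture's height over the tangent of half this angle, whatever the lens; pixels are square), "cx", "cy" (the principal point, pixels), "k1" (the pictures are not rectified: a ray, as slopes to the right and down, at radius r is drawn at 1 + k1 r^2 times it, then the intrinsics apply), "rvec" (rotation vector, rad) and "tvec" (3), from world to camera coordinates, as OpenCV has them. Camera axes: x right, y down, z forward; pixel columns grow to the right and rows downward; lengths in m; the calibration is good to about 2 mm. A picture is of the moment at which its call begins.
- manip.sign_off(): hands the job in; it is judged then, once.
Trained networks look in the newest picture that a camera, given by its name, has taken for a name from the list of things; names that differ only in an ending like _2 or _b are one class to them, and where a whole thing is asked for, a point or a joint stands for the part that bears it (a point fixed in the world has none). Each returns a list of dicts, best first, with "p" (0 to 1); they miss things now and then, are a little off and sometimes report something else, mostly with a low value. They report only what shows in the picture. A call takes as long as a camera call.
- look_for(camera, label): "box" ([left, top, width, height] in pixels, round what is visible of it).
- cut_out(camera, label): "mask" (480x640 bool, what is visible of it) and "box" ([left, top, width, height] in pixels, round what is visible of it).
- place_of(camera, label): "point" ([column, row] in pixels: a listed point, or the origin of a listed thing).
The state is a dict: "time_s": time; "q": joint angles; "joint_vel": joint speeds; "joint_torque": joint torques, N m; "eef_pos": TCP position; "tcp_rot": TCP orientation; "wrist_force": force on the tool from outside, world axes, zero at the start; "torque": the same for the moment, N m; "width": opening from 0.0 (shut) to 1.0 (fully open); "grasp_force": force on a finger pad.
Only numpy, scipy, OpenCV 4.12 (cv2) and the standard library are available. Lean on these libraries where they do the work, as an engineer would, in place of code of your own. Each camera call takes 0.05 s, during which the arm holds its last target. There are 200 camera calls.

TASK

Do the gyro boards' rate check on the rate table: turn the handwheel by its handle so that the platter runs anticlockwise (seen from above) at 15 rpm, keep it there without a break for seven seconds (13 to 17 rpm will do, and never over 20 rpm), then bring the platter to rest with its zero line at the pointer, within about 5 degrees, and let go of the handle. Drive the platter only through the handwheel, keep off the platter and its boards, and leave the other things on the bench where they are.

Things in the scene. Friction and masses are not known exactly. Their poses are not given: they have to be found in the camera images.
- rig: the rate table's grey cast base, fixed to the bench: 240 x 240 mm, 38 mm high, with a 50 mm nose on its +x side that carries the pointer. Origin at bench height on the upright axis that platter and handwheel share. It stands at another place and yaw each time
- axis (a point): fixed point on the shared upright axis, 66 mm above the bench. On it turn, one above the other, the large platter and the smaller handwheel, each free to turn without end. Between them is a silicone-fluid coupling without spring: torque on the platter = c x (handwheel speed - platter speed), c about 0.016 N m s/rad
- handwheel: the handwheel: aluminium disc 140 mm across above the platter's middle, top face 110 mm (rim 112 mm) above the bench, with one upright handle. Origin on its axis, 90 mm above the bench; its x axis points to the handle. Inertia 0.0015 kg m2, hardly any friction of its own: let go, it drifts along with the platter
- grip (a point): point on the handle's own axis at a good gripping height, 155 mm above the bench: upright black round handle, 32 mm in diameter, foot 115 mm and top 177 mm above the bench, 55 mm from the shared axis. It spins freely about itself, so a gripper holding it need not turn with the wheel
- spindle (a joint): platter angle, rad, growing anticlockwise from above, counted on over turns (no wrap); a multiple of 2 pi with the zero line at the pointer. Inertia J about 0.018 kg m2 (hidden, up to 35 % more or less; J/c about 1.1 s), bearing friction not known beforehand: at steady speed the platter lags the wheel by 0.2 to 1 rad/s, at rest it stays put while the wheel turns slower than that
- platter: the aluminium platter, 280 mm across, 12 mm thick, top face 62 mm above the bench, with a degree scale, two green boards in nests (top 77 mm above the bench) and the coupling's dark housing in the middle. Origin on its axis at its underside, 50 mm above the bench; its x axis runs along the zero line
- zero_line (a point): outer end of the platter's zero line, 140 mm from the axis: the only long wide black line on the scale, 60 x 8 mm, running in from the rim, midway between the two boards
- pointer (a point): fixed mark that the zero line must meet: 140 mm from the axis at the rig's +x side, 4 mm inside the tip of the steel pointer on its dark post. It is level with the platter's top
- screwdriver: screwdriver lying flat, 170 mm long, black handle; a bystander. Origin at the centre of its underside
- syringe: white dispensing syringe lying flat, 150 mm long, 25 mm thick; a bystander. Origin at the centre of its underside
- goggles: laser safety goggles with amber lenses, 140 mm wide, 45 mm high, standing on the bench; a bystander. Origin at the centre of its underside
- ipa_bottle: blue solvent bottle with a steel cap, 66 mm across, 105 mm high; a bystander. Origin at the centre of its underside
- white_bottle: slim white bottle, 44 mm across, 85 mm high; a bystander. Origin at the centre of its underside
- spare_board: loose green circuit board, 60 x 80 x 4 mm, lying flat; a bystander. Origin at the centre of its underside
- solder_reel: reel of solder standing on its flange, 60 mm across, 45 mm high; a bystander. Origin at the centre of its underside

How it is judged:
On the way:
1. the platter runs anticlockwise at 15 rpm, between 13 and 17 rpm (1.36 to 1.78 rad/s), for 7 s without a break (velocity of joint spindle between 1.36 and 1.78 rad/s), for 7 s.
At the end, for the whole second after the job is handed in: the platter is at rest (under 0.03 rad/s) with the outer end of its zero line within 17 mm of the pointer (7 degrees), and the handwheel is at rest and released (horizontal distance between zero_line and pointer below 0.017 m and velocity of joint spindle between -0.03 and 0.03 rad/s and angular speed of handwheel below 0.05 rad/s); the robot touches nothing.
It fails at once if the platter runs faster than 20 rpm (2.1 rad/s) (velocity of joint spindle above 2.1 rad/s).
It fails at once if the robot touches the platter or its boards (contact force between any of the fingers, the arm and platter_c0 above 0.5 N or contact force between any of the fingers, the arm and platter_c1 above 0.5 N or contact force between any of the fingers, the arm and platter_c2 above 0.5 N or contact force between any of the fingers, the arm and platter_c3 above 0.5 N).
It fails at once if a bystander on the bench (screwdriver, syringe, goggles, bottles, spare board, solder reel) is pushed more than 30 mm (distance of any of screwdriver, syringe, goggles, ipa_bottle, white_bottle, spare_board, solder_reel from where it was at the start of the episode above 0.03 m).
It also fails if it takes over 67 s, if anything falls off the work surface, if the arm or the gripper's body presses on something with over 40 N, if the wrist force passes 120 N, or if a joint passes its speed limit or range.

## Working session

There is one attempt and no reset: what is moved stays moved. The work goes in short steps, Python scripts to look and compute and a shell command to move; the robot and the scene stay as the last step left them, time stands still between calls to the robot, and variables do not carry over. Pictures are saved under pics/ and viewed, at most 10 in all, crops included, and the job is handed in when it is done.

```bash
ls; mkdir -p pics; cat > h.py <<'E'
import numpy as np, cv2
from bench import get_obs, imaging, manip, look_for, cut_out, place_of
def cam(im):
    f=240/np.tan(np.radians(im["vertical_fov"])/2); R=cv2.Rodrigues(np.array(im["rvec"],float))[0]
    return f,R,np.array(im["tvec"],float).ravel()
def ray(im,uv):
    f,R,t=cam(im); d=np.array([(uv[0]-im["cx"])/f,(uv[1]-im["cy"])/f]); s=d.copy()
    for _ in range(20): s=d/(1+im["k1"]*(s@s))
    return -R.T@t, R.T@np.array([s[0],s[1],1])
def at_z(im,uv,z):
    o,d=ray(im,uv); return o+d*(z-o[2])/d[2]
def proj(im,P):
    f,R,t=cam(im); c=R@np.asarray(P,float)+t; s=c[:2]/c[2]; s=s*(1+im["k1"]*(s@s)); return s*f+[im["cx"],im["cy"]]
E
python3 - <<'E'
from h import *
o=get_obs(); print(o["time_s"],o["eef_pos"],o["tcp_rot"],o["width"],manip.tcp_to_grasp)
Z={"rig":0,"axis":.066,"handwheel":.09,"grip":.155,"platter":.05,"zero_line":.062,"pointer":.062,"screwdriver":0,"syringe":0,"goggles":0,"ipa_bottle":0,"white_bottle":0,"spare_board":0,"solder_reel":0}
for c in("top","scene"):
    im=imaging.get_image(c); cv2.imwrite(f"pics/{c}0.png",im["image"])
    print(c,im["vertical_fov"],(-cam(im)[1].T@cam(im)[2]).round(3))
    for n,z in Z.items():
        for r in place_of(c,n)[:2]: print(n,round(r["p"],2),np.round(r["point"],1),at_z(im,r["point"],z).round(4)[:2])
E
```

```text
pics
0.0 [0.21800829 0.50470226 0.23056557] [ 2.02496569e-01  9.79282744e-01 -6.53048214e-04 -1.44537627e-04] 0.996639948506157 0.0187
top 51.464306926816846 [0.374 0.012 1.587]
rig 0.87 [310.5 232.5] [0.5739 0.0301]
handwheel 0.88 [309.5 233.2] [0.5605 0.0322]
handwheel 0.52 [337.6 202.7] [ 0.6535 -0.0544]
grip 0.61 [301.8 211.2] [0.6172 0.0532]
platter 0.76 [310.9 233.6] [0.5642 0.0283]
zero_line 0.92 [304.8 279.6] [0.4214 0.0481]
zero_line 0.68 [257.8 191.4] [0.697  0.1928]
pointer 0.6 [338.2 199.7] [ 0.6682 -0.0576]
screwdriver 0.84 [289.1 292.9] [0.3818 0.0996]
screwdriver 0.66 [309.8 234.4] [0.5678 0.0324]
syringe 0.86 [255.2 191.3] [0.7105 0.2086]
goggles 0.8 [461.4 224.7] [ 0.5945 -0.4574]
ipa_bottle 0.8 [170.4 245.6] [0.536  0.4805]
white_bottle 0.79 [155.7 278.2] [0.432  0.5251]
spare_board 0.84 [371.8 271.7] [ 0.4462 -0.164 ]
solder_reel 0.73 [460.1 224.3] [ 0.5959 -0.4532]
solder_reel 0.65 [430.9 296.3] [ 0.3662 -0.35  ]
scene 42.71745429735607 [1.02  0.734 1.431]
rig 0.61 [317.3 265.5] [0.5678 0.0333]
axis 0.58 [319.1 250.2] [0.5587 0.0302]
handwheel 0.88 [319.2 249.1] [0.5647 0.04  ]
grip 0.68 [305.1 248.8] [0.6146 0.0532]
platter 0.91 [317.1 257.6] [0.5705 0.0377]
zero_line 0.92 [363.3 231.9] [0.4281 0.0484]
pointer 0.97 [263.1 257.2] [ 0.6889 -0.0377]
screwdriver 0.59 [393.5 255.9] [0.3808 0.1271]
syringe 0.56 [311.3 197.4] [ 0.4532 -0.165 ]
goggles 0.56 [219.2 157.9] [ 0.5986 -0.4478]
ipa_bottle 0.75 [434.1 397.1] [0.5442 0.4887]
ipa_bottle 0.23 [320.1 252.8] [0.5389 0.0046]
white_bottle 0.73 [482. 388.] [0.4362 0.5365]
white_bottle 0.66 [312.1 342.8] [0.7043 0.21  ]
spare_board 0.74 [312.1 199.4] [ 0.4554 -0.1577]
solder_reel 0.96 [302.  145.3] [ 0.3653 -0.3461]
solder_reel 0.44 [220.8 157.8] [ 0.5944 -0.4453]
```

View pics/top0.png

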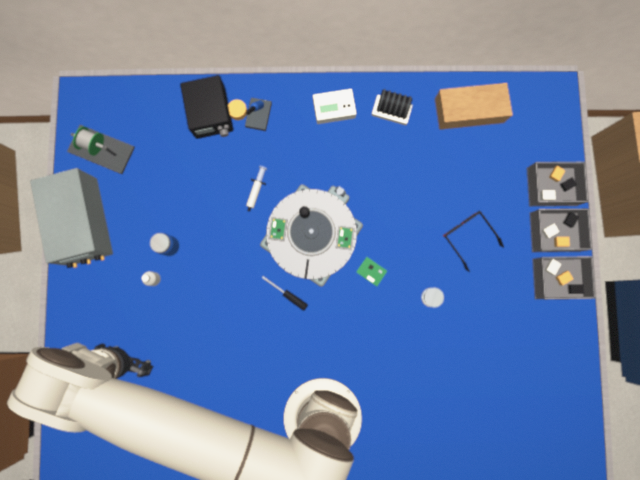

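View pics/scene0.png

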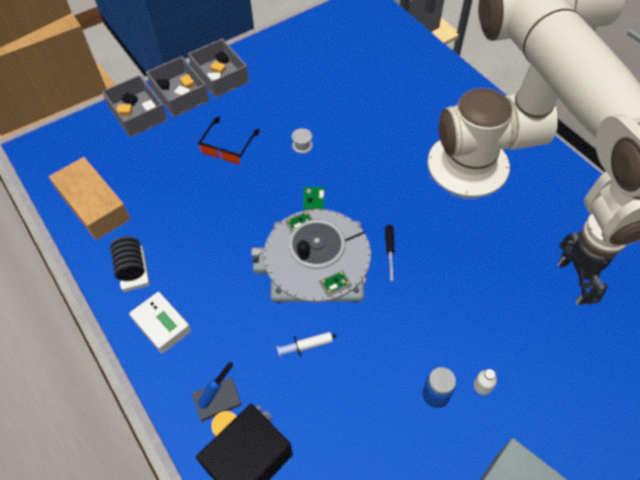

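The top view shows the platter round (311,233) with the handle at (305,211). The zero line runs to about (306,278) and the pointer nose is near (340,192). The scene view shows the pointer at about (258,260) and the zero line at (363,233). I'll zoom in to refine these.

```bash
python3 - <<'E'
from h import *
a=cv2.imread("pics/top0.png")[180:290,255:370]; b=cv2.imread("pics/scene0.png")[200:310,245:380]
a=cv2.resize(a,(400,383),interpolation=3); b=cv2.resize(b,(400,326),interpolation=3)
cv=np.zeros((390,800,3),np.uint8); cv[:383,:400]=a; cv[:326,400:]=b; cv2.imwrite("pics/z.png",cv)
for c in("top","scene"):
    im=imaging.get_image(c)
    for n,z in(("platter",.062),("handwheel",.11)):
        for m in cut_out(c,n)[:1]:
            M=m["mask"].astype(np.uint8); 
            h=max(cv2.findContours(M,0,1)[0],key=cv2.contourArea)[:,0]
            P=np.array([at_z(im,p,z)[:2] for p in cv2.convexHull(h)[:,0].astype(float)])
            (cx,cy),r=cv2.minEnclosingCircle(P.astype(np.float32)); A=np.c_[2*P,np.ones(len(P))]; s=np.linalg.lstsq(A,(P**2).sum(1),rcond=None)[0]
            print(c,n,round(m["p"],2),(round(cx,4),round(cy,4),round(r,4)),s[:2].round(4),np.sqrt(s[2]+s[:2]@s[:2]).round(4))
    for w in((.5635,.0315),):
        print(proj(im,[*w,.062]).round(1),[proj(im,[w[0]+.14*np.cos(t),w[1]+.14*np.sin(t),.062]).round(1).tolist() for t in np.radians([-42,-36,-30])])
E
```

```text
top platter 0.72 (0.5625, 0.0279, 0.1392) [0.5626 0.0276] 0.1381
top handwheel 0.89 (0.5665, 0.029, 0.0765) [0.5636 0.0283] 0.0727
[309.8 233.4] [[339.7, 199.9], [336.0, 197.0], [332.0, 194.5]]
scene platter 0.66 (0.5653, 0.0328, 0.1418) [0.566  0.0318] 0.1394
scene handwheel 0.66 (0.565, 0.0311, 0.0735) [0.5654 0.0309] 0.0725
[317.9 252.2] [[265.1, 246.7], [264.4, 251.4], [264.3, 256.2]]
```

View pics/z.png

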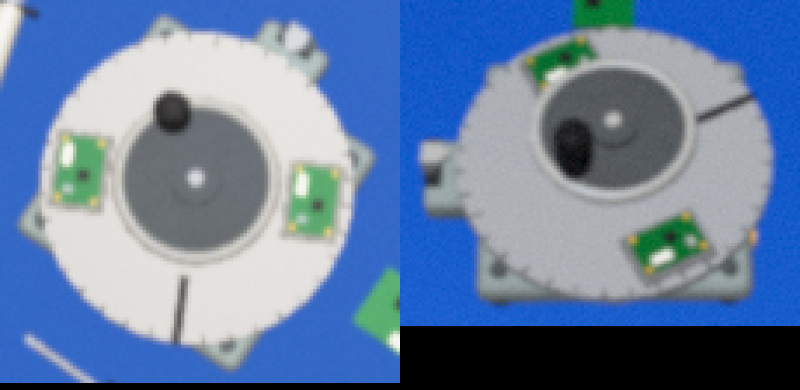

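```bash
python3 - <<'E'
from h import *
im=imaging.get_image("top")
C=np.array([at_z(im,p,.038)[:2] for p in((302.4,185.2),(361.4,224.5),(319.7,284.8),(261.3,246.6))])
m=C.mean(0); d=C-m; print(C.round(3),m,np.linalg.norm(d,axis=1),(np.degrees(np.arctan2(d[:,1],d[:,0]))+[-45,45,135,-135]))
n=at_z(im,(339,191.3),.06)[:2]-[.564,.030]; print(np.linalg.norm(n),np.degrees(np.arctan2(n[1],n[0])))
for p in((305,211.3),): g=at_z(im,p,.177)[:2]-[.564,.030]; print("handle",np.linalg.norm(g),np.degrees(np.arctan2(g[1],g[0])))
sc=imaging.get_image("scene")
for n,z in(("zero_line",.062),("grip",.155)):
  for c,i in(("top",im),("scene",sc)):
    r=place_of(c,n)[0]; v=at_z(i,r["point"],z)[:2]-[.564,.030]; print(n,c,np.linalg.norm(v),np.degrees(np.arctan2(v[1],v[0])))
from scipy.spatial.transform import Rotation as Rt
print(Rt.from_quat(get_obs()["tcp_rot"]).as_matrix().round(3))
E
```

```text
[[ 0.721  0.054]
 [ 0.593 -0.13 ]
 [ 0.406  0.003]
 [ 0.526  0.184]] [0.56135905 0.02752973] [0.16149917 0.1611075  0.15772644 0.16021775] [-35.51853794 -33.70791319 -35.90172532 -32.34610615]
0.15945074004216953 -34.64199808656439
handle 0.05089774080772325 15.235362913791967
zero_line top 0.13642287269076925 171.6424714330509
zero_line scene 0.14146712612631465 170.52129952000573Traceback (most recent call last):
  File "<stdin>", line 10, in <module>
IndexError: list index out of range
```

```bash
python3 - <<'E'
from h import *
from scipy.optimize import least_squares
for c in("top","scene"):
    im=imaging.get_image(c); f,R,t=cam(im); u,v=np.meshgrid(np.arange(640),np.arange(480))
    P=cv2.undistortPoints(np.c_[u.ravel(),v.ravel()].astype(float)[:,None],np.array([[f,0,im["cx"]],[0,f,im["cy"]],[0,0,1]]),np.array([im["k1"],0,0,0]))[:,0]
    z=im["range_z"].ravel(); X=(np.c_[P*z[:,None],z]-t)@R
    k=(z>0)&(np.hypot(X[:,0]-.564,X[:,1]-.03)<.09)&(X[:,2]>.122)&(X[:,2]<.2); H=X[k]; print(c,k.sum(),H.min(0).round(3),H.max(0).round(3))
    T=H[H[:,2]>.17]; print(" top",len(T),T.mean(0).round(4))
    s=least_squares(lambda p:np.hypot(H[:,0]-p[0],H[:,1]-p[1])[H[:,2]<.168]-.016,H.mean(0)[:2],loss="soft_l1",f_scale=.003).x
    g=s-[.564,.03]; print(" fit",s.round(4),np.linalg.norm(g).round(4),np.degrees(np.arctan2(g[1],g[0])).round(1))
    k=(z>0)&(np.hypot(X[:,0]-.564,X[:,1]-.03)>.13)&(np.hypot(X[:,0]-.564,X[:,1]-.03)<.18)&(X[:,2]>.05)&(X[:,2]<.09)&(X[:,0]>.62)&(X[:,1]<0)
    d=X[k]-[.564,.03,0]; print(" ptr",k.sum(), d.mean(0).round(3), np.degrees(np.arctan2(d[:,1],d[:,0])).mean().round(1))
E
```

```text
top 145 [0.542 0.006 0.122] [0.63  0.086 0.183]
 top 77 [0.6134 0.0465 0.1754]
 fit [0.5843 0.0343] 0.0207 11.9
 ptr 193 [ 0.112 -0.087  0.064] -38.1
scene 249 [0.55  0.015 0.122] [0.633 0.067 0.181]
 top 91 [0.6171 0.0509 0.1747]
 fit [0.6134 0.0476] 0.0524 19.6
 ptr 247 [ 0.117 -0.083  0.064] -35.6
```

```bash
T='[-54.5,-26,0,1.163,1]'; python3 -m crank '[[[-54.5,-26,0,1.163,1],[-54.5,-26,0,1.163,1],[-54.5,-26,0,1.163,1],[-54.5,-26,0,1.163,1],[-54.5,-26,0,1.163,1],[-54.5,-26,0,1.163,1],[-54.5,-26,0,1.163,1],[-54.5,-26,0,1.163,1],[-54.5,-26,0,1.163,1],[-54.5,-26,0,1.163,1]]]' 60
python3 - <<'E'
from h import *
from scipy.spatial.transform import Rotation as Rt
o=get_obs(); print(o["q"]); print(Rt.from_quat(o["tcp_rot"]).as_matrix().round(4))
E
```

```text
time_s: 2.98
eef_pos: [0.4932, 0.1892, 0.2315]
tcp_rot: [0.71, 0.704, 0.0, 0.0]
wrist_force: [0.8, 0.8, 0.8]
width: 0.997
grasp_force: 0.0
[3.66210084e-01 3.39804546e-02 1.20841703e-01 1.65702853e+00
 1.99143382e-05 1.94442228e+00]
[[ 7.4e-03  1.0e+00  6.0e-04]
 [ 1.0e+00 -7.4e-03  2.0e-04]
 [ 2.0e-04  6.0e-04 -1.0e+00]]
```

```bash
python3 -m crank '[[[-14,12.2,0,0,1],[-14,12.2,0,0,1],[-14,12.2,0,0,1],[-14,12.2,0,0,1],[-14,12.2,0,0,1],[-14,12.2,0,0,1],[-14,12.2,0,0,1]]]' 
python3 - <<'E'
from h import *
im=imaging.get_image("wrist"); cv2.imwrite("pics/w1.png",im["image"])
for n,z in(("grip",.155),("handwheel",.09),("zero_line",.062),("pointer",.062)):
    for r in place_of("wrist",n)[:2]: print(n,r["p"],r["point"],at_z(im,r["point"],z).round(4))
E
```

```text
time_s: 3.57
eef_pos: [0.6145, 0.0501, 0.2306]
tcp_rot: [0.708, 0.706, -0.0, -0.0]
wrist_force: [0.1, 0.5, -1.0]
width: 1.001
grasp_force: 0.0
grip 0.55 [328.1, 263.1] [0.619  0.0484 0.155 ]
grip 0.24 [401.8, 341.7] [ 0.6624 -0.0008  0.155 ]
handwheel 0.67 [252.3, 260.7] [0.5663 0.0263 0.09  ]
handwheel 0.65 [261.2, 244.9] [0.5732 0.0381 0.09  ]
zero_line 0.63 [73.1, 223.3] [0.4245 0.0468 0.062 ]
pointer 0.56 [404.1, 344.0] [ 0.6845 -0.0582  0.062 ]
```

View pics/w1.png

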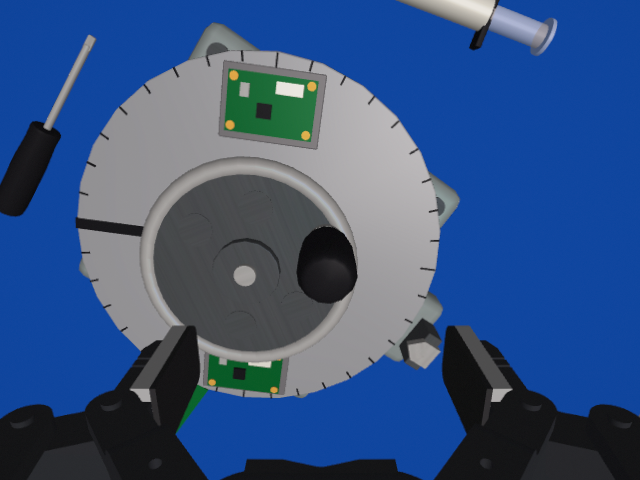

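The wrist view shows the handle top at (328,278), the hub pin at (244,275), the pointer tip at (404,352) and the outer end of the zero line at (78,223).

```bash
python3 - <<'E'
from h import *
im=imaging.get_image("wrist"); g=cv2.cvtColor(im["image"],6); m=cut_out("wrist","platter"); 
# platter rim points read by eye: left, top, upper-left, upper-right, right
pts=[(78,205),(240,52),(270,50),(108,132),(147,86),(370,98),(410,140),(432,190),(440,225),(433,275),(84,265),(105,313),(130,342),(320,395)]
P=np.array([at_z(im,p,.062)[:2] for p in pts]); A=np.c_[2*P,np.ones(len(P))]; s=np.linalg.lstsq(A,(P**2).sum(1),rcond=None)[0]
c=s[:2]; print("axis",c,np.sqrt(s[2]+c@c), np.round(np.hypot(*(P-c).T),3))
print("hub",at_z(im,(244,275),.115).round(4))
print("handle top",at_z(im,(328,278),.177).round(4))
for n,p in(("ptr",(404,350)),("zero",(77,223))):
    v=at_z(im,p,.062)[:2]-c; print(n,np.linalg.norm(v),np.degrees(np.arctan2(v[1],v[0])))
u,v=np.meshgrid(np.arange(640),np.arange(480)); z=im["range_z"]
for q in((244,275),(404,350),(328,278)): 
    o,d=ray(im,q); print(q,(o+d*z[q[1],q[0]]).round(4))
E
```

```text
axis [0.56607953 0.02665216] 0.14050291965238026 [0.141 0.142 0.144 0.138 0.141 0.139 0.14  0.139 0.141 0.139 0.14  0.141
 0.139 0.143]
hub [0.5639 0.0268 0.115 ]
handle top [0.6179 0.0502 0.177 ]
ptr 0.14857476968448222 -36.86652115680685
zero 0.1411284856461403 171.2396654230482
(244, 275) [0.5653 0.0299 0.1227]
(404, 350) [ 0.6867 -0.0673  0.0542]
(328, 278) [0.6179 0.0504 0.1776]
```

```bash
python3 -m crank '[[[0,0.2,4,0,1],[0,0.2,8,0,1],[0,0.2,9.5,0,1],[0,0.2,9.5,0,0.2],[0,0.2,9.5,0,0.2],[0,0.2,9.5,0,0.2],[0,0.2,9.5,0,0.2],[0,0.2,9.5,0,0.2],[0,0.2,9.5,0,0.2],[0,0.2,9.5,0,0.2]]]' 50
```

```text
time_s: 4.75
eef_pos: [0.6175, 0.0512, 0.1388]
tcp_rot: [0.707, 0.707, 0.002, 0.001]
wrist_force: [2.4, 1.6, 6.8]
width: 0.362
grasp_force: 49.3
```

```bash
cat > ang.py <<'E'
import sys
from h import *
C=np.array([.565,.0285]); TH=np.radians(np.arange(0,360,.5))
def ring(im,r,z):
    rr,tt=np.meshgrid(r,TH); P=np.stack([C[0]+rr*np.cos(tt),C[1]+rr*np.sin(tt),np.full_like(rr,z)],-1).reshape(-1,3)
    f,_,_=cam(im); uv=cv2.projectPoints(P,im["rvec"],im["tvec"],np.array([[f,0,im["cx"]],[0,f,im["cy"]],[0,0,1]]),np.array([im["k1"],0,0,0]))[0].astype(np.float32).reshape(*rr.shape,2)
    return cv2.remap(im["image"],uv[...,0],uv[...,1],cv2.INTER_LINEAR,borderValue=(255,255,255)).astype(float)
def sm(x,w): return np.convolve(np.r_[x[-w:],x,x[:w]],np.ones(w)/w,"same")[w:-w]
def score(im):
    b=ring(im,np.arange(.085,.13,.003),.077); G=((b[...,1]>1.35*b[...,2])&(b[...,1]>1.25*b[...,0])).mean(1)
    l=ring(im,np.arange(.085,.136,.003),.062).max(2); d=lambda k:np.roll(l,k,0)
    D=np.clip(np.minimum(d(12),d(-12))-l,0,80).mean(1)/80
    G=sm(G,30); L=sm(D,5)
    return L, np.roll(G,180)+np.roll(G,-180)
def angle(names=("wrist","scene"),pred=None):
    t=get_obs()["time_s"]; L=G=0
    for n in names:
        a,b=score(imaging.get_image(n)); L=L+a; G=G+b
    S=1.5*L+G
    if pred is not None:
        S=np.where(abs((np.degrees(TH)-pred+180)%360-180)<75,S,0)
    k=S.argmax(); w=np.arange(k-6,k+7)%720; q=np.clip(L[w]-.4*L[w].max(),0,None)
    off=(q*np.arange(-6,7)).sum()/q.sum() if q.sum()>.1 else 0
    return t,(np.degrees(TH[k])+off/2)%360,L[k],G[k]
if __name__=="__main__": print(np.round(angle(tuple(sys.argv[1].split(",")),float(sys.argv[2]) if len(sys.argv)>2 else None),2))
E
cat > circ.py <<'E'
import sys,numpy as np
# circ.py cx cy(cm, commanded offset of handle from axis, world) phase0 steps... -> rows (tool x=world y, tool y=world x)
x,y,p=map(float,sys.argv[1:4]); R=5.5
for s in range(4,len(sys.argv)):
    st=[float(v) for v in sys.argv[s].split(",")]; ph=p+np.cumsum(st); X=np.round((R*np.cos(np.radians(ph))-x)*20)/20; Y=np.round((R*np.sin(np.radians(ph))-y)*20)/20
    print("[["+",".join(f"[{b:g},{a:g},0,0,0.2]" for a,b in zip(X,Y))+"]]"); x+=X[-1];y+=Y[-1];p=ph[-1]
print("end",round(x,3),round(y,3),p)
E
python3 ang.py wrist; python3 ang.py scene; python3 ang.py wrist,scene
python3 circ.py 5.05 2.15 23 2,4,6,8,10,10,10,10,10,10
```

```text
[  4.75 172.33   0.66   0.81]
[  4.8  171.42   0.98   0.69]
[  4.85 171.76   1.64   1.5 ]
[[[0.15,-0.05,0,0,0.2],[0.5,-0.25,0,0,0.2],[1,-0.55,0,0,0.2],[1.6,-1.05,0,0,0.2],[2.25,-1.75,0,0,0.2],[2.75,-2.55,0,0,0.2],[3.1,-3.45,0,0,0.2],[3.3,-4.4,0,0,0.2],[3.35,-5.35,0,0,0.2],[3.2,-6.3,0,0,0.2]]]
end -1.25 5.35 103.0
```

```bash
python3 -m crank '[[[0.15,-0.05,0,0,0.2],[0.5,-0.25,0,0,0.2],[1,-0.55,0,0,0.2],[1.6,-1.05,0,0,0.2],[2.25,-1.75,0,0,0.2],[2.75,-2.55,0,0,0.2],[3.1,-3.45,0,0,0.2],[3.3,-4.4,0,0,0.2],[3.35,-5.35,0,0,0.2],[3.2,-6.3,0,0,0.2]]]' 50
python3 ang.py scene
python3 circ.py -1.25 5.35 103 10,10,10,10,10,10,10,10,10,10 10,10,10,10,10,10,10,10,10,10 10,10,10,10,10,10,10,10,10,10
```

```text
time_s: 5.78
eef_pos: [0.5537, 0.0858, 0.1388]
tcp_rot: [0.706, 0.708, 0.003, -0.0]
wrist_force: [-1.7, 10.8, 7.4]
width: 0.359
grasp_force: 49.9
[5.780e+00 1.824e+02 1.700e-01 1.280e+00]
[[[-0.3,-0.9,0,0,0.2],[-0.75,-1.75,0,0,0.2],[-1.35,-2.5,0,0,0.2],[-2.05,-3.15,0,0,0.2],[-2.85,-3.65,0,0,0.2],[-3.75,-4,0,0,0.2],[-4.7,-4.2,0,0,0.2],[-5.65,-4.25,0,0,0.2],[-6.6,-4.1,0,0,0.2],[-7.5,-3.8,0,0,0.2]]]
[[[-0.85,0.45,0,0,0.2],[-1.6,1.05,0,0,0.2],[-2.25,1.75,0,0,0.2],[-2.75,2.55,0,0,0.2],[-3.1,3.45,0,0,0.2],[-3.3,4.4,0,0,0.2],[-3.35,5.35,0,0,0.2],[-3.2,6.3,0,0,0.2],[-2.9,7.2,0,0,0.2],[-2.45,8.05,0,0,0.2]]]
[[[0.6,0.75,0,0,0.2],[1.3,1.4,0,0,0.2],[2.1,1.9,0,0,0.2],[3,2.25,0,0,0.2],[3.95,2.45,0,0,0.2],[4.9,2.5,0,0,0.2],[5.85,2.35,0,0,0.2],[6.75,2.05,0,0,0.2],[7.6,1.6,0,0,0.2],[8.35,1,0,0,0.2]]]
end 4.0 3.75 403.0
```

```bash
python3 -m crank '[[[-0.3,-0.9,0,0,0.2],[-0.75,-1.75,0,0,0.2],[-1.35,-2.5,0,0,0.2],[-2.05,-3.15,0,0,0.2],[-2.85,-3.65,0,0,0.2],[-3.75,-4,0,0,0.2],[-4.7,-4.2,0,0,0.2],[-5.65,-4.25,0,0,0.2],[-6.6,-4.1,0,0,0.2],[-7.5,-3.8,0,0,0.2]]]' 50
python3 ang.py scene
python3 -m crank '[[[-0.85,0.45,0,0,0.2],[-1.6,1.05,0,0,0.2],[-2.25,1.75,0,0,0.2],[-2.75,2.55,0,0,0.2],[-3.1,3.45,0,0,0.2],[-3.3,4.4,0,0,0.2],[-3.35,5.35,0,0,0.2],[-3.2,6.3,0,0,0.2],[-2.9,7.2,0,0,0.2],[-2.45,8.05,0,0,0.2]]]' 50
python3 ang.py scene
```

```text
time_s: 6.67
eef_pos: [0.5165, 0.0078, 0.1388]
tcp_rot: [0.707, 0.707, 0.002, 0.002]
wrist_force: [6.3, 2.7, 4.7]
width: 0.364
grasp_force: 50.2
[  6.67 216.56   0.34   1.39]
time_s: 7.55
eef_pos: [0.596, -0.0141, 0.1387]
tcp_rot: [0.707, 0.708, 0.002, -0.001]
wrist_force: [-8.6, 12.6, 11.9]
width: 0.362
grasp_force: 50.9
[7.5500e+00 2.6688e+02 5.0000e-02 1.4100e+00]
```

```bash
python3 -m crank '[[[0.6,0.75,0,0,0.2],[1.3,1.4,0,0,0.2],[2.1,1.9,0,0,0.2],[3,2.25,0,0,0.2],[3.95,2.45,0,0,0.2],[4.9,2.5,0,0,0.2],[5.85,2.35,0,0,0.2],[6.75,2.05,0,0,0.2],[7.6,1.6,0,0,0.2],[8.35,1,0,0,0.2]]]' 50
python3 ang.py scene
S=10,10,10,10,10,10,10,10,10,10; python3 circ.py 4 3.75 43 $S $S $S $S
```

```text
time_s: 8.43
eef_pos: [0.6075, 0.0682, 0.1388]
tcp_rot: [0.707, 0.707, 0.003, 0.001]
wrist_force: [4.0, 3.1, 5.5]
width: 0.357
grasp_force: 50.7
[  8.43 320.     0.97   0.74]
[[[0.65,-0.7,0,0,0.2],[1.15,-1.5,0,0,0.2],[1.5,-2.4,0,0,0.2],[1.7,-3.35,0,0,0.2],[1.75,-4.3,0,0,0.2],[1.6,-5.25,0,0,0.2],[1.3,-6.15,0,0,0.2],[0.85,-7,0,0,0.2],[0.25,-7.75,0,0,0.2],[-0.45,-8.4,0,0,0.2]]]
[[[-0.8,-0.5,0,0,0.2],[-1.7,-0.85,0,0,0.2],[-2.65,-1.05,0,0,0.2],[-3.6,-1.1,0,0,0.2],[-4.55,-0.95,0,0,0.2],[-5.45,-0.65,0,0,0.2],[-6.3,-0.2,0,0,0.2],[-7.05,0.4,0,0,0.2],[-7.7,1.1,0,0,0.2],[-8.2,1.9,0,0,0.2]]]
[[[-0.35,0.9,0,0,0.2],[-0.55,1.85,0,0,0.2],[-0.6,2.8,0,0,0.2],[-0.45,3.75,0,0,0.2],[-0.15,4.65,0,0,0.2],[0.3,5.5,0,0,0.2],[0.9,6.25,0,0,0.2],[1.6,6.9,0,0,0.2],[2.4,7.4,0,0,0.2],[3.3,7.75,0,0,0.2]]]
[[[0.95,0.2,0,0,0.2],[1.9,0.25,0,0,0.2],[2.85,0.1,0,0,0.2],[3.75,-0.2,0,0,0.2],[4.6,-0.65,0,0,0.2],[5.35,-1.25,0,0,0.2],[6,-1.95,0,0,0.2],[6.5,-2.75,0,0,0.2],[6.85,-3.65,0,0,0.2],[7.05,-4.6,0,0,0.2]]]
end 0.65 5.45 443.0
```

```bash
S=13,13,13,13,12,12,12,12,12,12; T=12,12,12,12,12,12,12,12,12,12; python3 circ.py 4 3.75 43 $S $T
```

```text
[[[0.8,-0.9,0,0,0.2],[1.4,-2.05,0,0,0.2],[1.7,-3.25,0,0,0.2],[1.75,-4.5,0,0,0.2],[1.5,-5.6,0,0,0.2],[1.05,-6.65,0,0,0.2],[0.4,-7.6,0,0,0.2],[-0.45,-8.4,0,0,0.2],[-1.45,-9,0,0,0.2],[-2.5,-9.35,0,0,0.2]]]
[[[-1.15,-0.15,0,0,0.2],[-2.3,-0.05,0,0,0.2],[-3.4,0.3,0,0,0.2],[-4.4,0.85,0,0,0.2],[-5.25,1.6,0,0,0.2],[-5.95,2.5,0,0,0.2],[-6.45,3.55,0,0,0.2],[-6.7,4.7,0,0,0.2],[-6.75,5.85,0,0,0.2],[-6.5,6.95,0,0,0.2]]]
end 1.6 -5.25 287.0
```

```bash
python3 -m crank '[[[0.8,-0.9,0,0,0.2],[1.4,-2.05,0,0,0.2],[1.7,-3.25,0,0,0.2],[1.75,-4.5,0,0,0.2],[1.5,-5.6,0,0,0.2],[1.05,-6.65,0,0,0.2],[0.4,-7.6,0,0,0.2],[-0.45,-8.4,0,0,0.2],[-1.45,-9,0,0,0.2],[-2.5,-9.35,0,0,0.2]]]' 50
python3 ang.py scene
python3 -m crank '[[[-1.15,-0.15,0,0,0.2],[-2.3,-0.05,0,0,0.2],[-3.4,0.3,0,0,0.2],[-4.4,0.85,0,0,0.2],[-5.25,1.6,0,0,0.2],[-5.95,2.5,0,0,0.2],[-6.45,3.55,0,0,0.2],[-6.7,4.7,0,0,0.2],[-6.75,5.85,0,0,0.2],[-6.5,6.95,0,0,0.2]]]' 50
python3 ang.py scene
T=12,12,12,12,12,12,12,12,12,12; python3 circ.py 1.6 -5.25 287 $T $T
```

```text
time_s: 9.32
eef_pos: [0.5118, 0.0423, 0.1387]
tcp_rot: [0.707, 0.707, 0.001, 0.0]
wrist_force: [-1.3, 0.7, 8.0]
width: 0.359
grasp_force: 51.0
[ 9.32 23.2   1.    1.34]
time_s: 10.2
eef_pos: [0.5829, -0.0204, 0.1387]
tcp_rot: [0.707, 0.708, 0.003, -0.001]
wrist_force: [-6.5, 19.1, 12.1]
width: 0.361
grasp_force: 51.5
[10.2  95.15  1.    1.33]
[[[0.45,1.05,0,0,0.2],[1.1,2,0,0,0.2],[1.95,2.8,0,0,0.2],[2.95,3.4,0,0,0.2],[4,3.75,0,0,0.2],[5.15,3.9,0,0,0.2],[6.3,3.8,0,0,0.2],[7.4,3.45,0,0,0.2],[8.4,2.9,0,0,0.2],[9.25,2.15,0,0,0.2]]]
[[[0.7,-0.9,0,0,0.2],[1.2,-1.95,0,0,0.2],[1.45,-3.1,0,0,0.2],[1.5,-4.25,0,0,0.2],[1.25,-5.35,0,0,0.2],[0.8,-6.4,0,0,0.2],[0.15,-7.35,0,0,0.2],[-0.7,-8.15,0,0,0.2],[-1.7,-8.75,0,0,0.2],[-2.75,-9.1,0,0,0.2]]]
end -5.35 1.25 527.0
```

```bash
python3 -m crank '[[[0.45,1.05,0,0,0.2],[1.1,2,0,0,0.2],[1.95,2.8,0,0,0.2],[2.95,3.4,0,0,0.2],[4,3.75,0,0,0.2],[5.15,3.9,0,0,0.2],[6.3,3.8,0,0,0.2],[7.4,3.45,0,0,0.2],[8.4,2.9,0,0,0.2],[9.25,2.15,0,0,0.2]]]' 50
python3 ang.py scene
python3 -m crank '[[[0.7,-0.9,0,0,0.2],[1.2,-1.95,0,0,0.2],[1.45,-3.1,0,0,0.2],[1.5,-4.25,0,0,0.2],[1.25,-5.35,0,0,0.2],[0.8,-6.4,0,0,0.2],[0.15,-7.35,0,0,0.2],[-0.7,-8.15,0,0,0.2],[-1.7,-8.75,0,0,0.2],[-2.75,-9.1,0,0,0.2]]]' 50
python3 ang.py scene
T=12,12,12,12,12,12,12,12,12,12; python3 circ.py -5.35 1.25 167 $T $T $T
```

```text
time_s: 11.08
eef_pos: [0.6051, 0.0708, 0.1388]
tcp_rot: [0.707, 0.707, 0.003, 0.001]
wrist_force: [3.5, 2.4, 7.8]
width: 0.363
grasp_force: 51.4
[ 11.08 168.     0.99   0.69]
time_s: 11.97
eef_pos: [0.5118, 0.0423, 0.1387]
tcp_rot: [0.707, 0.707, 0.001, 0.0]
wrist_force: [-0.1, 0.2, 9.8]
width: 0.359
grasp_force: 51.6
[ 11.97 244.81   0.35   1.48]
[[[-1.15,-0.15,0,0,0.2],[-2.3,-0.05,0,0,0.2],[-3.4,0.3,0,0,0.2],[-4.4,0.85,0,0,0.2],[-5.25,1.6,0,0,0.2],[-5.95,2.5,0,0,0.2],[-6.45,3.55,0,0,0.2],[-6.7,4.7,0,0,0.2],[-6.75,5.85,0,0,0.2],[-6.5,6.95,0,0,0.2]]]
[[[0.45,1.05,0,0,0.2],[1.1,2,0,0,0.2],[1.95,2.8,0,0,0.2],[2.95,3.4,0,0,0.2],[4,3.75,0,0,0.2],[5.15,3.9,0,0,0.2],[6.3,3.8,0,0,0.2],[7.4,3.45,0,0,0.2],[8.4,2.9,0,0,0.2],[9.25,2.15,0,0,0.2]]]
[[[0.7,-0.9,0,0,0.2],[1.2,-1.95,0,0,0.2],[1.45,-3.1,0,0,0.2],[1.5,-4.25,0,0,0.2],[1.25,-5.35,0,0,0.2],[0.8,-6.4,0,0,0.2],[0.15,-7.35,0,0,0.2],[-0.7,-8.15,0,0,0.2],[-1.7,-8.75,0,0,0.2],[-2.75,-9.1,0,0,0.2]]]
end -5.35 1.25 527.0
```

```bash
python3 -m crank '[[[-1.15,-0.15,0,0,0.2],[-2.3,-0.05,0,0,0.2],[-3.4,0.3,0,0,0.2],[-4.4,0.85,0,0,0.2],[-5.25,1.6,0,0,0.2],[-5.95,2.5,0,0,0.2],[-6.45,3.55,0,0,0.2],[-6.7,4.7,0,0,0.2],[-6.75,5.85,0,0,0.2],[-6.5,6.95,0,0,0.2]]]' 50
python3 ang.py scene
python3 -m crank '[[[0.45,1.05,0,0,0.2],[1.1,2,0,0,0.2],[1.95,2.8,0,0,0.2],[2.95,3.4,0,0,0.2],[4,3.75,0,0,0.2],[5.15,3.9,0,0,0.2],[6.3,3.8,0,0,0.2],[7.4,3.45,0,0,0.2],[8.4,2.9,0,0,0.2],[9.25,2.15,0,0,0.2]]]' 50 | head -1
python3 ang.py scene
python3 -m crank '[[[0.7,-0.9,0,0,0.2],[1.2,-1.95,0,0,0.2],[1.45,-3.1,0,0,0.2],[1.5,-4.25,0,0,0.2],[1.25,-5.35,0,0,0.2],[0.8,-6.4,0,0,0.2],[0.15,-7.35,0,0,0.2],[-0.7,-8.15,0,0,0.2],[-1.7,-8.75,0,0,0.2],[-2.75,-9.1,0,0,0.2]]]' 50 |head -1
python3 ang.py scene
```

```text
time_s: 12.85
eef_pos: [0.5829, -0.0204, 0.1387]
tcp_rot: [0.707, 0.708, 0.003, -0.001]
wrist_force: [-6.7, 17.7, 13.0]
width: 0.359
grasp_force: 52.0
[ 12.85 323.61   0.99   1.15]
time_s: 13.73
[13.73 38.62  1.    1.4 ]
time_s: 14.62
[ 14.62 115.37   1.     0.68]
```

```bash
python3 -m crank '[[[-1.15,-0.15,0,0,0.2],[-2.3,-0.05,0,0,0.2],[-3.4,0.3,0,0,0.2],[-4.4,0.85,0,0,0.2],[-5.25,1.6,0,0,0.2],[-5.95,2.5,0,0,0.2],[-6.45,3.55,0,0,0.2],[-6.7,4.7,0,0,0.2],[-6.75,5.85,0,0,0.2],[-6.5,6.95,0,0,0.2]]]' 50 | head -1
python3 -m crank '[[[0.45,1.05,0,0,0.2],[1.1,2,0,0,0.2],[1.95,2.8,0,0,0.2],[2.95,3.4,0,0,0.2],[4,3.75,0,0,0.2],[5.15,3.9,0,0,0.2],[6.3,3.8,0,0,0.2],[7.4,3.45,0,0,0.2],[8.4,2.9,0,0,0.2],[9.25,2.15,0,0,0.2]]]' 50 | head -1
python3 ang.py scene
python3 -m crank '[[[0.7,-0.9,0,0,0.2],[1.2,-1.95,0,0,0.2],[1.45,-3.1,0,0,0.2],[1.5,-4.25,0,0,0.2],[1.25,-5.35,0,0,0.2],[0.8,-6.4,0,0,0.2],[0.15,-7.35,0,0,0.2],[-0.7,-8.15,0,0,0.2],[-1.7,-8.75,0,0,0.2],[-2.75,-9.1,0,0,0.2]]]' 50 |head -1
python3 -m crank '[[[-1.15,-0.15,0,0,0.2],[-2.3,-0.05,0,0,0.2],[-3.4,0.3,0,0,0.2],[-4.4,0.85,0,0,0.2],[-5.25,1.6,0,0,0.2],[-5.95,2.5,0,0,0.2],[-6.45,3.55,0,0,0.2],[-6.7,4.7,0,0,0.2],[-6.75,5.85,0,0,0.2],[-6.5,6.95,0,0,0.2]]]' 50 | head -1
python3 ang.py scene
```

```text
time_s: 15.5
time_s: 16.33
[1.6330e+01 2.6972e+02 1.4000e-01 1.3900e+00]
time_s: 17.22
time_s: 18.05
[18.05 67.03  1.    1.38]
```

```bash
python3 -m crank '[[[0.45,1.05,0,0,0.2],[1.1,2,0,0,0.2],[1.95,2.8,0,0,0.2],[2.95,3.4,0,0,0.2],[4,3.75,0,0,0.2],[5.15,3.9,0,0,0.2],[6.3,3.8,0,0,0.2],[7.4,3.45,0,0,0.2],[8.4,2.9,0,0,0.2],[9.25,2.15,0,0,0.2]]]' 50 | head -1
python3 -m crank '[[[0.7,-0.9,0,0,0.2],[1.2,-1.95,0,0,0.2],[1.45,-3.1,0,0,0.2],[1.5,-4.25,0,0,0.2],[1.25,-5.35,0,0,0.2],[0.8,-6.4,0,0,0.2],[0.15,-7.35,0,0,0.2],[-0.7,-8.15,0,0,0.2],[-1.7,-8.75,0,0,0.2],[-2.75,-9.1,0,0,0.2]]]' 50 |head -1
python3 ang.py scene
python3 -m crank '[[[-1.15,-0.15,0,0,0.2],[-2.3,-0.05,0,0,0.2],[-3.4,0.3,0,0,0.2],[-4.4,0.85,0,0,0.2],[-5.25,1.6,0,0,0.2],[-5.95,2.5,0,0,0.2],[-6.45,3.55,0,0,0.2],[-6.7,4.7,0,0,0.2],[-6.75,5.85,0,0,0.2],[-6.5,6.95,0,0,0.2]]]' 50 | head -1
python3 ang.py scene
cat > sim.py <<'E'
import numpy as np
from scipy.optimize import least_squares
D=np.array([(4.95,171.6),(5.78,182.4),(6.67,216.56),(7.55,266.88),(8.43,320),(9.32,383.2),(10.2,455.15),(11.08,528),(11.97,604.8),(12.85,683.61),(13.73,758.62),(14.62,835.37),(16.33,989.72),(18.05,1147.03)])
# wheel command segments: (start time, [steps])
t10=[12]*10
SEG=[(4.95,[2,4,6,8]+[10]*6),(5.83,[10]*10),(6.72,[10]*10),(7.60,[10]*10),(8.48,[13]*4+[12]*6),(9.37,t10),(10.25,t10),(11.13,t10),(12.02,t10),(12.9,t10),(13.78,t10),(14.67,t10),(15.5,t10),(16.38,t10),(17.22,t10),(18.1,t10),(18.93,t10),(19.81,t10)]
H=.01
def run(tau,a,lagt,seg,t1,t0=4.95,th=171.6,w=0.):
    n=int(round((t1-t0)/H))+1; W=np.zeros(n+400)
    for s,st in seg:
        for i,x in enumerate(st):
            k=int(round((s+i/12+lagt-t0)/H)); k2=int(round((s+(i+1)/12+lagt-t0)/H))
            if k<0: k=0
            W[max(k,0):max(k2,0)]=np.radians(x)*12
    T=t0+H*np.arange(n); out=np.zeros(n); v=np.zeros(n)
    for i in range(n):
        out[i]=th; v[i]=w; f=W[i]-w; acc=(f-a*np.sign(w))/tau if w>1e-3 or abs(f)>a else 0
        wn=w+acc*H; w=0. if (w>0 and wn<0) else wn; th+=np.degrees(w*H)
    return T,out,v
def fit(D=D):
    g=lambda p:np.interp(D[:,0],*run(*p,SEG,D[-1,0]+.05)[:2])-D[:,1]
    return least_squares(g,[1.1,.8,.05],diff_step=.05,loss="soft_l1",f_scale=3,x_scale=[1,1,.1])
if __name__=="__main__":
    r=fit(); print(r.x,r.fun.round(1)); T,o,v=run(*r.x,SEG,18.05); 
    for t in np.arange(10,18,.5): print(t,np.interp(t,T,v).round(3),end="; ")
E
python3 sim.py
```

```text
time_s: 18.93
time_s: 19.77
[1.977e+01 4.250e+01 3.000e-02 1.460e+00]
time_s: 20.65
[ 20.65 304.06   0.99   1.19]
[0.99331423 0.83883515 0.03868426] [ 0.  -1.4  0.8 -1.6 -1.2 -0.1 -0.7  1.2  1.6 -1.2  0.5  1.6 -0.1 -1.2]
10.0 1.469; 10.5 1.45; 11.0 1.539; 11.5 1.504; 12.0 1.572; 12.5 1.518; 13.0 1.463; 13.5 1.547; 14.0 1.494; 14.5 1.566; 15.0 1.499; 15.5 1.568; 16.0 1.61; 16.5 1.522; 17.0 1.582; 17.5 1.599;
```

```bash
A=12,12,12,12,12,12,12,12,12,12; B=10,10,10,10,10,10,10,10,10,10; C=8,8,8,8,8,8,8,8,8,8; python3 circ.py 1.6 -5.25 287 $A $B $C
```

```text
[[[0.45,1.05,0,0,0.2],[1.1,2,0,0,0.2],[1.95,2.8,0,0,0.2],[2.95,3.4,0,0,0.2],[4,3.75,0,0,0.2],[5.15,3.9,0,0,0.2],[6.3,3.8,0,0,0.2],[7.4,3.45,0,0,0.2],[8.4,2.9,0,0,0.2],[9.25,2.15,0,0,0.2]]]
[[[0.6,-0.75,0,0,0.2],[1.05,-1.6,0,0,0.2],[1.35,-2.5,0,0,0.2],[1.5,-3.45,0,0,0.2],[1.45,-4.4,0,0,0.2],[1.25,-5.35,0,0,0.2],[0.9,-6.25,0,0,0.2],[0.4,-7.05,0,0,0.2],[-0.25,-7.75,0,0,0.2],[-1,-8.35,0,0,0.2]]]
[[[-0.7,-0.4,0,0,0.2],[-1.4,-0.65,0,0,0.2],[-2.15,-0.85,0,0,0.2],[-2.9,-0.9,0,0,0.2],[-3.65,-0.85,0,0,0.2],[-4.4,-0.7,0,0,0.2],[-5.15,-0.45,0,0,0.2],[-5.85,-0.1,0,0,0.2],[-6.45,0.35,0,0,0.2],[-7,0.85,0,0,0.2]]]
end -3.75 -4.0 587.0
```

```bash
python3 -m crank '[[[0.45,1.05,0,0,0.2],[1.1,2,0,0,0.2],[1.95,2.8,0,0,0.2],[2.95,3.4,0,0,0.2],[4,3.75,0,0,0.2],[5.15,3.9,0,0,0.2],[6.3,3.8,0,0,0.2],[7.4,3.45,0,0,0.2],[8.4,2.9,0,0,0.2],[9.25,2.15,0,0,0.2]]]' 50 | head -1
python3 -m crank '[[[0.6,-0.75,0,0,0.2],[1.05,-1.6,0,0,0.2],[1.35,-2.5,0,0,0.2],[1.5,-3.45,0,0,0.2],[1.45,-4.4,0,0,0.2],[1.25,-5.35,0,0,0.2],[0.9,-6.25,0,0,0.2],[0.4,-7.05,0,0,0.2],[-0.25,-7.75,0,0,0.2],[-1,-8.35,0,0,0.2]]]' 50 | head -1
python3 -m crank '[[[-0.7,-0.4,0,0,0.2],[-1.4,-0.65,0,0,0.2],[-2.15,-0.85,0,0,0.2],[-2.9,-0.9,0,0,0.2],[-3.65,-0.85,0,0,0.2],[-4.4,-0.7,0,0,0.2],[-5.15,-0.45,0,0,0.2],[-5.85,-0.1,0,0,0.2],[-6.45,0.35,0,0,0.2],[-7,0.85,0,0,0.2]]]' 50
python3 ang.py scene
cat >> sim.py <<'E'
S0=SEG+[(20.7,[12]*10),(21.53,[10]*10),(22.37,[8]*10)]
E
python3 - <<'E'
from sim import *
D=np.r_[D,[(19.77,1302.5),(20.65,1384.06)]]
import sim; r=fit(D); print(r.x)
p=r.x
T,o,v=run(*p,S0,23.2); print(np.interp(23.2,T,o)-1080,v[-1])
for st in ([],[8]*2,[8]*4,[8]*5,[8]*6,[8]*7,[8]*8,[8]*9,[8]*10):
    T,o,v=run(*p,S0+[(23.25,st)],27); print(len(st),(o[-1]-1080).round(1),T[np.argmax((T>23)&(v==0))])
E
```

```text
time_s: 21.53
time_s: 22.37
time_s: 23.2
eef_pos: [0.5305, -0.0101, 0.1388]
tcp_rot: [0.707, 0.707, 0.003, 0.001]
wrist_force: [8.1, 8.4, 5.4]
width: 0.356
grasp_force: 52.0
[ 23.2  152.23   0.98   0.7 ]
[0.98728494 0.83775804 0.04835043]
509.61289577873254 1.0805939676855172
0 533.8 24.06
2 542.5 24.22
4 550.6 24.37
5 555.2 24.46
6 559.2 24.53
7 563.2 24.61
8 567.7 4.95
9 571.7 24.77
10 575.7 24.85
```

```bash
C=8,8,8,8,8,8,8,8,8,8; python3 circ.py -3.75 -4 227 $C $C $C $C
```

```text
[[[-0.5,0.6,0,0,0.2],[-0.9,1.25,0,0,0.2],[-1.2,1.95,0,0,0.2],[-1.4,2.7,0,0,0.2],[-1.5,3.45,0,0,0.2],[-1.5,4.25,0,0,0.2],[-1.35,5,0,0,0.2],[-1.15,5.7,0,0,0.2],[-0.8,6.4,0,0,0.2],[-0.4,7.05,0,0,0.2]]]
[[[0.5,0.6,0,0,0.2],[1.1,1.1,0,0,0.2],[1.75,1.5,0,0,0.2],[2.45,1.85,0,0,0.2],[3.15,2.05,0,0,0.2],[3.9,2.2,0,0,0.2],[4.7,2.2,0,0,0.2],[5.45,2.1,0,0,0.2],[6.2,1.9,0,0,0.2],[6.9,1.6,0,0,0.2]]]
[[[0.65,-0.4,0,0,0.2],[1.25,-0.9,0,0,0.2],[1.75,-1.45,0,0,0.2],[2.2,-2.05,0,0,0.2],[2.55,-2.75,0,0,0.2],[2.8,-3.5,0,0,0.2],[2.95,-4.25,0,0,0.2],[3,-5,0,0,0.2],[2.95,-5.75,0,0,0.2],[2.75,-6.5,0,0,0.2]]]
[[[-0.25,-0.7,0,0,0.2],[-0.65,-1.4,0,0,0.2],[-1.1,-2,0,0,0.2],[-1.65,-2.55,0,0,0.2],[-2.25,-3,0,0,0.2],[-2.95,-3.4,0,0,0.2],[-3.65,-3.65,0,0,0.2],[-4.4,-3.85,0,0,0.2],[-5.15,-3.9,0,0,0.2],[-5.9,-3.85,0,0,0.2]]]
end -5.45 -0.65 547.0
```

```bash
python3 -m crank '[[[-0.5,0.6,0,0,0.2],[-0.9,1.25,0,0,0.2],[-1.2,1.95,0,0,0.2],[-1.4,2.7,0,0,0.2],[-1.5,3.45,0,0,0.2],[-1.5,4.25,0,0,0.2],[-1.35,5,0,0,0.2],[-1.15,5.7,0,0,0.2],[-0.8,6.4,0,0,0.2],[-0.4,7.05,0,0,0.2]]]' 50|head -1
python3 -m crank '[[[0.5,0.6,0,0,0.2],[1.1,1.1,0,0,0.2],[1.75,1.5,0,0,0.2],[2.45,1.85,0,0,0.2],[3.15,2.05,0,0,0.2],[3.9,2.2,0,0,0.2],[4.7,2.2,0,0,0.2],[5.45,2.1,0,0,0.2],[6.2,1.9,0,0,0.2],[6.9,1.6,0,0,0.2]]]' 50|head -1
python3 ang.py scene
python3 -m crank '[[[0.65,-0.4,0,0,0.2],[1.25,-0.9,0,0,0.2],[1.75,-1.45,0,0,0.2],[2.2,-2.05,0,0,0.2],[2.55,-2.75,0,0,0.2],[2.8,-3.5,0,0,0.2],[2.95,-4.25,0,0,0.2],[3,-5,0,0,0.2],[2.95,-5.75,0,0,0.2],[2.75,-6.5,0,0,0.2]]]' 50|head -1
python3 ang.py scene
python3 - <<'E'
from sim import *
S1=S0+[(23.25,[8]*10),(24.08,[8]*10),(24.97,[8]*10)]
p=[.987,.838,.048]
T,o,v=run(*p,S1,25.8); print(np.interp([24.92,25.8],T,o)-1080,v[-1])
for n in range(0,11):
    T,o,v=run(*p,S1+[(25.85,[8]*n)],29); print(n,(o[-1]-1080).round(1),T[np.nonzero(v>0)[0][-1]])
E
```

```text
time_s: 24.08
time_s: 24.92
[ 24.92 234.62   0.28   1.14]
time_s: 25.8
[ 25.8  286.84   0.86   0.75]
[599.50036258 639.34643585] 0.8033081654232632
0 655.1 29.0
1 658.5 26.59
2 662.1 26.68
3 666.2 26.77
4 669.8 26.86
5 673.5 26.94
6 677.6 27.03
7 681.3 27.12
8 685.0 27.2
9 689.2 27.29
10 692.9 27.38
```

```bash
python3 -m crank '[[[-0.25,-0.7,0,0,0.2],[-0.65,-1.4,0,0,0.2],[-1.1,-2,0,0,0.2],[-1.65,-2.55,0,0,0.2],[-2.25,-3,0,0,0.2],[-2.25,-3,0,0,0.2],[-2.25,-3,0,0,0.2],[-2.25,-3,0,0,0.2],[-2.25,-3,0,0,0.2],[-2.25,-3,0,0,0.2]]]' 50
python3 -m crank '[[[0,0,0,0,0.2],[0,0,0,0,0.2],[0,0,0,0,0.2],[0,0,0,0,0.2],[0,0,0,0,0.2],[0,0,0,0,0.2],[0,0,0,0,0.2],[0,0,0,0,0.2],[0,0,0,0,0.2],[0,0,0,0,0.2]]]' 50
python3 ang.py scene; python3 ang.py wrist,scene; python3 -c "
from h import *
im=imaging.get_image('scene');cv2.imwrite('pics/s2.png',cv2.resize(im['image'][190:320,240:390],(600,520),interpolation=3))"
```

```text
time_s: 26.68
eef_pos: [0.519, 0.0606, 0.1387]
tcp_rot: [0.707, 0.707, 0.001, -0.001]
wrist_force: [-11.1, 7.1, 13.9]
width: 0.361
grasp_force: 52.7
time_s: 27.52
eef_pos: [0.519, 0.0607, 0.1387]
tcp_rot: [0.707, 0.707, 0.001, -0.001]
wrist_force: [-11.3, 8.3, 13.9]
width: 0.36
grasp_force: 52.7
[ 27.52 325.47   0.98   1.14]
[ 27.57 325.48   0.98   2.17]
```

View pics/s2.png

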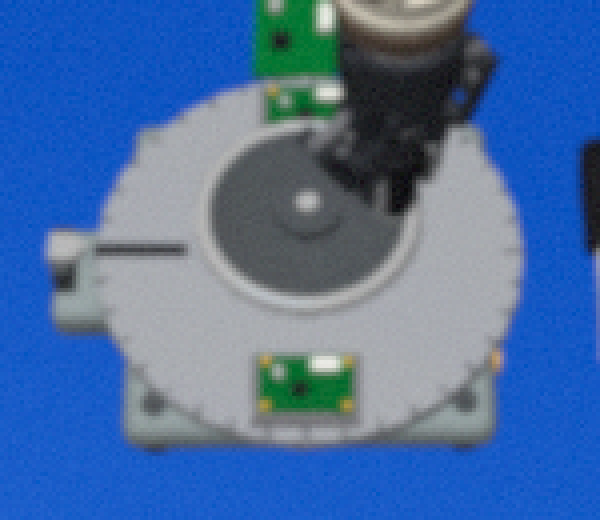

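The zero line ends at (97,250), right at the pointer tip at (95,248). Next I relieve the side load, open the gripper and lift.

```bash
python3 -m crank '[[[0.1,-0.15,0,0,0.2],[0.2,-0.3,0,0,0.2],[0.2,-0.3,0,0,0.2],[0.2,-0.3,0,0,0.4],[0.2,-0.3,0,0,0.6],[0.2,-0.3,0,0,0.8],[0.2,-0.3,0,0,1],[0.2,-0.3,0,0,1],[0.2,-0.3,0,0,1],[0.2,-0.3,0,0,1]]]' 20
python3 -m crank '[[[0,0,0,0,1],[0,0,-2,0,1],[0,0,-5,0,1],[0,0,-8,0,1],[0,0,-11,0,1],[0,0,-12,0,1],[0,0,-12,0,1],[0,0,-12,0,1],[0,0,-12,0,1],[0,0,-12,0,1]]]'
python3 ang.py wrist,scene; python3 -c "
from h import *
im=imaging.get_image('wrist');cv2.imwrite('pics/w2.png',im['image'])"; python3 ang.py wrist
```

```text
time_s: 28.55
eef_pos: [0.5166, 0.0616, 0.1362]
tcp_rot: [0.707, 0.707, -0.0, -0.0]
wrist_force: [-0.6, 0.5, -0.2]
width: 1.002
grasp_force: 0.0
time_s: 29.38
eef_pos: [0.5162, 0.0615, 0.2545]
tcp_rot: [0.707, 0.707, -0.001, -0.001]
wrist_force: [0.1, 0.3, 0.1]
width: 0.998
grasp_force: 0.0
[ 29.38 325.51   1.58   2.53]
[ 29.53 325.5    0.6    1.38]
```

View pics/w2.png

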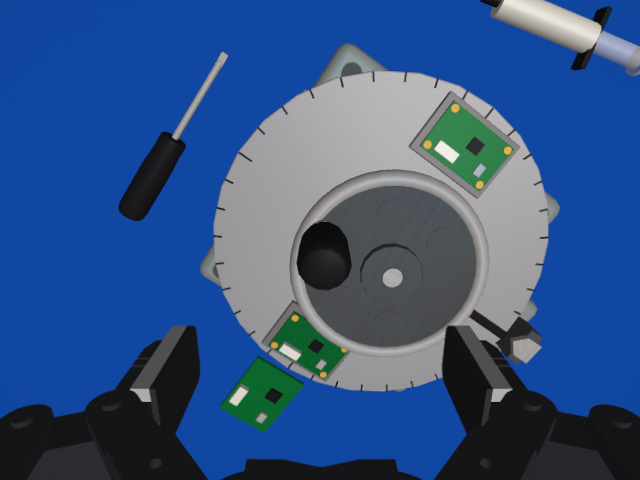

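The wrist view shows the handle free at (325,257) and the zero line running from (475,313) to the pointer at (520,342). The platter held still at 325.5° through the release, so I'm handing in.

```bash
python3 -c "
from bench import manip; print(manip.sign_off())"
```

```text
the job is handed in; nothing more can be done
None
```

The job is handed in (no verdict was returned): by camera measurements the platter held about 1.45–1.62 rad/s (14–15.5 rpm) for over 9 s, then came to rest with its zero line about 1–2° from the pointer, and the handle is released with the arm clear.

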